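# Gauge the mould bore and show the tip

### The job

Lift the wooden-handled depth gauge from its rest, slide its rod down the sloping guide tube of the plywood mould block until the collar stops against the tube's mouth (gently: never push on the tube with more than about 30 N), then draw it right out. Finish with the gauge still held in the gripper, rod level and still, its tip 2 to 6 cm above the middle of the white tile so that the tip can be read, touching nothing else. Leave the glue bottle, the wood offcut and the screwdriver where they are.

Things in the scene. Friction and masses are not known exactly. Their poses are not given: they have to be found in the camera images.
- gauge: depth gauge, about 180 g, lying level in its rest. Square wooden handle 24 x 24 mm from x = -50 to 50 mm, round steel collar 28 mm in diameter from 50 to 60, steel rod 10 mm in diameter with round tip from 60 to 150. Origin on the axis at mid handle, 55 mm above the table at the start; x axis towards the tip, z up as it lies. Lifts straight up; handle sides free except x below -37 mm
- gauge_tip (a point): the very end of the gauge's rod, on its axis, 150 mm from the gauge's origin
- gauge_collar (a point): centre of the collar's front face (towards the tip), the face that stops against the tube; 60 mm from the gauge's origin
- rest: fixed wooden rest: base 210 x 60 x 12 mm with two notched posts (43 and 29 mm wide, 55 mm high) at x = -43 mm and 110 mm that carry the gauge at the start; origin on the table under the middle of the gauge's handle, x axis along the gauge towards its tip
- mould: fixed plywood mould block: base 150 x 100 x 15 mm, two laminated cheeks up to 113 mm high, from x = 34 to 139 mm, with the guide tube between them. Origin on the table straight under the tube's mouth; x axis level, the way the rod goes in; z up
- tube: fixed, rigid steel guide tube in the mould block, 110 mm long, 24 mm outside, bore 15 mm, with a flange 36 mm in diameter at its mouth. Origin at the centre of the mouth, 115 mm above the table; x axis along the bore into the tube, sloping 25 degrees below level; y level; z square to both, upward. The bore is empty: the collar stops the rod 90 mm in
- stand: fixed reading stand, a dark wooden base 110 x 110 mm with a white ceramic tile 90 x 90 x 8 mm on top; origin on the table under its middle, z up
- tile_top (a point): centre of the white tile's upper face, 40 mm above the table
- glue: white glue bottle standing upright, 56 mm in diameter, 150 mm high; origin at the centre of its underside; leave it alone
- offcut: dark wood offcut 90 x 40 x 30 mm lying on the table; origin at the centre of its underside; leave it alone
- driver: screwdriver lying on the table; origin under its middle; leave it alone

How it is judged:
On the way, in this order (a step that is already met when the one before it is completed fails the run):
1. the held rod is in the guide tube with its collar against the mouth (x of gauge_collar in the frame of tube above -0.0025 m and distance between gauge_collar and tube below 0.006 m and angle between the x axis of gauge and the x axis of tube, either way round below 0.12 rad and x of gauge_tip in the frame of tube above 0.08 m and contact force between gauge and tube above 0.5 N and contact force between the fingers and gauge above 1 N), for 0.1 s.
2. the held rod is drawn right out of the tube (x of gauge_tip in the frame of tube below -0.005 m and contact force between the fingers and gauge above 1 N), for 0.1 s.
At the end, for the whole second after the job is handed in: the gauge is held by the fingers alone, still, its rod level within 6 degrees, its tip within 25 mm (seen from above) of the tile's centre and 15 to 65 mm above the tile, touching neither stand, table, rest nor mould block (horizontal distance between gauge_tip and tile_top below 0.025 m and z of gauge_tip in the frame of tile_top between 0.015 and 0.065 m and angle between gauge's own x axis and vertical between 1.466 and 1.676 rad and linear speed of gauge below 0.02 m/s and angular speed of gauge below 0.15 rad/s and contact force between the fingers and gauge above 1 N and contact force between gauge and stand below 0.1 N and contact force between gauge and table below 0.1 N and contact force between gauge and rest below 0.1 N and contact force between gauge and mould below 0.1 N); the arm keeps its last pose, push and grip.
It fails at once if the gauge pushes on the guide tube with more than 30 N (contact force between gauge and tube above 30 N).
It fails at once if the glue bottle, offcut or screwdriver is moved more than 20 mm, or the bottle tipped (distance of any of glue, offcut, driver from where it was at the start of the episode above 0.02 m or angle between glue's own z axis and vertical above 0.3 rad).
It also fails if it takes over 58 s, if anything falls off the work surface, if the arm or the gripper's body presses on something with over 40 N, if the wrist force passes 120 N, or if a joint passes its speed limit or range.

### The arm

A 6-joint arm with a two-finger parallel gripper is mounted at the origin on the work surface. World frame = base frame: x ahead of the robot, y to its left, z up, the work surface at z = 0. Lengths are in m, angles in rad, forces in N, time in s.
With the tool pointing down it reaches from about 0.275 to 1 m from the base axis. Payload 8.4 kg.
Tool frame: the origin (TCP) lies between the finger pads; the fingertips stand 22 mm ahead of it and the grasp point (between the pads) lies 3 mm ahead of it; z points along the fingers, y is the line along which they close (so a half turn about z gives the same grasp; the last joint's range is limited). The gripper opens to 85 mm and grips with 20 to 120 N. Pads are 22 mm wide; open, the fingers measure 114 mm over their backs; the gripper's body (76 mm by 85 mm) begins 54 mm behind the grasp point. The pads swing forward as they close: fully open they stand 13 mm farther back than shut.
Start: joints at [1.262, 0.353, 1.633, -0, 1.155, -0.002], TCP at [0.189, 0.596, 0.223] pointing down, gripper open.
Joint ranges: [-2.63, 2.63], [-0.92, 2.1], [0.06, 2.66], [-1.3, 4.44], [0, 2.69], [-3.02, 3.02]. Speed limits (rad/s): [2.22, 2.22, 2.79, 3.14, 3.14, 3.14].

### API

Orientations are given as a rotation vector (axis times angle).
In Python, from station import readout, imaging, workorder gives the robot as it stands. The module is installed in compiled form; this text tells all that it offers.
- The arm moves only by the tool drive_tool, never from a script. Its argument "motion" is one flat list of numbers, 7 for each row, row after row: the shift along the tool's x, y, z in mm, then the turn, a rotation vector about the tool's x, y, z in units of 6 degrees (1.0 is 6 degrees), then the gripper command: -1 is shut, 1 is fully open, values between are in proportion. A call has 1 to 8 rows; each row is the pose to reach, as a shift and turn from the pose commanded when the call began, along the tool's axes at that moment; what a row does not reach only later rows make up. A row lasts 1/12 s, in which the tool goes at most 41.7 mm and 7.16 degrees, less where a joint would pass 70% of its speed; a pose out of reach is approached as far as the arm can. A call with a gripper value outside its range is refused whole. The fingers move at their own pace and stop on an object; the grip force is fixed at half the most. Time passes only in rows, so rows that repeat a pose let the fingers close. It gives the time, the measured TCP pose, the force, the opening and the grip force at its end, in the units of the state.
- readout.read_state(): the state, without advancing time (a new reading comes with each control period).
- imaging.snapshot(name): name is "scene" or "side" or "wrist"; returns (picture, depth): 384x512x3 uint8, blue, green, red; 384x512 float32, m along the optical axis (not along the pixel's ray), 0 where there is no reading.
- imaging.camera_info(name): a dict with "mtx" (3x3 intrinsics, pixels), "k1" (the pictures are not rectified: a ray, as slopes to the right and down, at radius r is drawn at 1 + k1 r^2 times it, then the intrinsics apply), "R" (3x3) and "t" (3): a world point X has camera coordinates R X + t. Camera axes: x right, y down, z forward; pixel columns grow to the right and rows downward; lengths in m; the calibration is good to about 2 mm. A picture is of the moment at which its call begins: read the wrist's pose just before it. camera_info takes no time and is no camera call; for the wrist camera it gives the pose at the moment of the call.
- workorder.sign_off(): hands the job in; it is judged then, once.
The state is a dict: "clock": time; "qpos": joint angles; "qvel": joint speeds; "tau": joint torques, N m; "ee_pos": TCP position; "tool_rot": TCP orientation; "force": force on the tool from outside, world axes, zero at the start; "ft_torque": the same for the moment, N m; "width": opening from 0.0 (shut) to 1.0 (fully open); "finger_force": force on a finger pad.
Only numpy, scipy, OpenCV 4.12 (cv2) and the standard library are available. Lean on these libraries where they do the work, as an engineer would, in place of code of your own. Each camera call takes 0.05 s, during which the arm holds its last target. There are 200 camera calls.

## Working session

There is one attempt and no reset: what is moved stays moved. The work goes in short steps, Python scripts to look and compute and a tool call to move; the robot and the scene stay as the last step left them, time stands still between calls to the robot, and variables do not carry over. Pictures are saved under pics/ and viewed, at most 10 in all, crops included, and the job is handed in when it is done.

Besides the shell and the picture viewer there is one more tool, called after "Request:" as name(argument=value, ...) on one line, values as JSON. drive_tool: Moves the arm, as the interface text tells. Its arguments: {"type":"object","properties":{"motion":{"type":"array"}},"required":["motion"]}

```bash
mkdir -p pics; cat > h.py <<'E'
import numpy as np, cv2
from scipy.spatial.transform import Rotation as Ro
from station import readout, imaging, workorder
def snap(n,f=None):
    ci=imaging.camera_info(n); p,d=imaging.snapshot(n)
    if f: cv2.imwrite('pics/'+f,p)
    return p,d,ci
def rays(ci,uv):
    uv=np.asarray(uv,float).reshape(-1,1,2)
    n=cv2.undistortPoints(uv,np.array(ci['mtx'],float),np.array([ci['k1'],0,0,0.]))[:,0]
    return np.c_[n,np.ones(len(n))]
def cloud(d,ci,uv):  # world pts by depth
    uv=np.asarray(uv); r=rays(ci,uv); z=d[uv[:,1],uv[:,0]]
    R=np.array(ci['R']);t=np.array(ci['t'])
    return (r*z[:,None]-t)@R
def onz(ci,uv,z):
    R=np.array(ci['R']);t=np.array(ci['t']); c=-R.T@t; w=rays(ci,uv)@R
    return c+w*((z-c[2])/w[:,2])[:,None]
E
python3 - <<'E'
from h import *
for n in('scene','side','wrist'):
    p,d,ci=snap(n); np.savez(n+'.npz',p=p,d=d,**{k:np.array(v) for k,v in ci.items()})
    cv2.imwrite('pics/'+n+'0.png',p); print(n,(-np.array(ci['R']).T@ci['t']).round(3),np.array(ci['R'])[2].round(2))
print(readout.read_state())
a=[cv2.imread('pics/%s0.png'%n) for n in('scene','side')]
E
```

```text
scene [ 1.392 -0.408  0.718] [-0.76  0.32 -0.56]
side [0.479 0.654 0.795] [ 0.11 -0.7  -0.7 ]
wrist [0.122 0.616 0.373] [ 0.26 -0.08 -0.96]
{'clock': 0.15, 'qpos': array([ 1.26158991e+00,  3.53518149e-01,  1.63398056e+00, -1.57945809e-05,
        1.15519790e+00, -2.40884988e-03]), 'qvel': array([-7.26507008e-04, -2.02623846e-03, -8.61015925e-04,  2.32054188e-04,
        3.71769153e-05,  4.08517849e-04]), 'tau': array([-3.89931784e-04, -6.05643225e+01, -3.42343354e+01,  3.38188784e-05,
        6.04883448e-03,  8.20975544e-06]), 'ee_pos': array([0.1886475 , 0.59544602, 0.22220859]), 'tool_rot': array([-4.79994731e-01, -3.10454825e+00,  1.71651994e-03]), 'force': array([-0.4963106 ,  0.11486709,  0.2859632 ]), 'ft_torque': array([-0.00066539,  0.02187512, -0.036069  ]), 'finger_force': 0.0, 'width': 0.9983537225673226}
```

View pics/scene0.png

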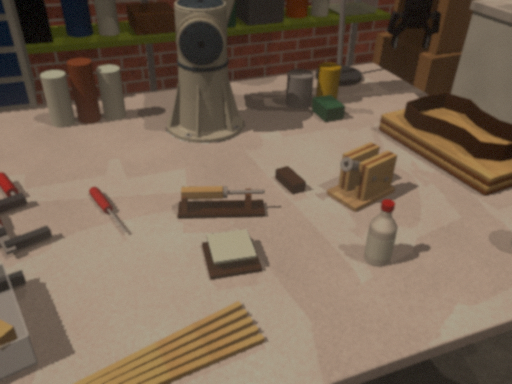

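View pics/side0.png

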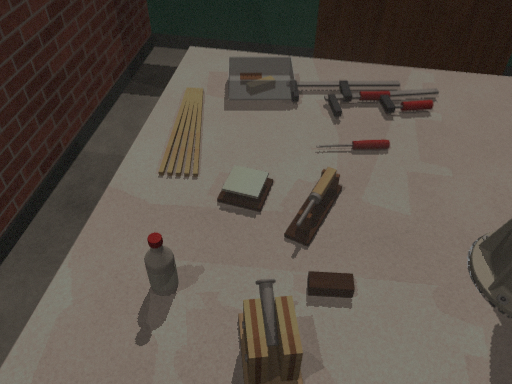

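The scene view shows the gauge lying at (182–264, 190) with its tip to the right, the tile at (232, 247), and the mould at (365, 180) with the tube mouth near (348, 163). The offcut is at (290, 180) and the bottle at (380, 235). The side view shows the gauge handle at (325, 183), the tip near (300, 228), the tube mouth at (266, 283) and the tile at (247, 181).

```bash
python3 - <<'E'
from h import *
out=[]
for n,boxes in (('scene',dict(g=(170,180,275,222),m=(320,140,405,212),t=(198,226,266,280),glue=(360,198,402,268),off=(272,163,308,195))),('side',dict(g=(280,160,350,250),m=(230,270,310,384),t=(215,160,278,212),glue=(140,230,182,298),off=(300,265,360,300)))):
    z=np.load(n+'.npz'); d=z['d'];p=z['p']
    for k,(a,b,c,e) in boxes.items():
        u,v=np.meshgrid(np.arange(a,c),np.arange(b,min(e,384))); uv=np.c_[u.ravel(),v.ravel()]
        uv=uv[d[uv[:,1],uv[:,0]]>0]; P=cloud(d,z,uv); h=P[:,2]
        f=lambda lo,hi:P[(h>lo)&(h<hi)]
        print(n,k,'table z',np.median(h[h<.006]).round(4) if (h<.006).any() else None,'zmax',h.max().round(4))
        if k=='g':
            Q=f(.0585,.08); col=None
            (c0,s,ang)=cv2.minAreaRect(Q[:,:2].astype(np.float32)*1000); print('  handletop',len(Q),np.round(c0,1),np.round(s,1),ang,np.median(Q[:,2]))
            Q=f(.05,.08); m=Q[:,:2].mean(0); w=np.linalg.svd(Q[:,:2]-m)[2][0]; s=(Q[:,:2]-m)@w; print('  axis',m,w,s.min(),s.max())
        if k=='t':
            Q=f(.034,.05);(c0,s,ang)=cv2.minAreaRect(Q[:,:2].astype(np.float32)*1000);print('  tile',np.round(c0,1),np.round(s,1),ang,np.median(Q[:,2]))
        if k=='glue':
            Q=f(.03,.09);print('  ',cv2.minEnclosingCircle(Q[:,:2].astype(np.float32)*1000))
        if k=='off':
            Q=f(.024,.04);print('  ',cv2.minAreaRect(Q[:,:2].astype(np.float32)*1000))
        if k=='m':
            for lo,hi in((.008,.022),(.106,.116),(.117,.14)):
                Q=f(lo,hi)
                if len(Q)>3: print('  ',lo,len(Q),cv2.minAreaRect(Q[:,:2].astype(np.float32)*1000),Q.mean(0))
    for k,s in (('g',5),('m',5)):
        a,b,c,e=boxes[k]; out.append(cv2.resize(cv2.resize(p[b:e,a:c],None,fx=s,fy=s,interpolation=cv2.INTER_CUBIC),(400,300)))
cv2.imwrite('pics/crop.png',np.vstack([np.hstack(out[:2]),np.hstack(out[2:])]))
E
```

```text
scene g table z -0.0015 zmax 0.0683
  handletop 361 [ 467.4 -103.3] [190.3  29.7] 70.97512817382812 0.06439074800213268
  axis [ 0.4663614 -0.1211597] [-0.28850763 -0.9574776 ] -0.1198931317818517 0.0776575983462804
scene m table z -0.0019 zmax 0.1511
   0.008 690 ((468.5429992675781, 364.98291015625), (121.41215515136719, 398.94293212890625), 25.355236053466797) [0.5390461  0.23520811 0.01374626]
   0.106 714 ((520.9592895507812, 254.10400390625), (90.14584350585938, 147.1881103515625), 15.838491439819336) [0.52235478 0.25994247 0.11049499]
   0.117 94 ((642.3759765625, 172.44371032714844), (21.50337028503418, 241.86520385742188), 79.77499389648438) [0.63083385 0.17369157 0.12811976]
scene t table z -0.0011 zmax 0.0433
  tile [ 639.4 -141. ] [90.6 95.5] 82.04862976074219 0.038555720591724636
scene glue table z -0.0012 zmax 0.1511
   ((751.4508666992188, 153.22769165039062), 28.977294921875)
scene off table z -0.0017 zmax 0.0317
   ((418.9373474121094, 104.12548828125), (92.17693328857422, 42.56533432006836), 6.562580108642578)
side g table z 0.0002 zmax 0.0712
  handletop 458 [462.1
[... 287 characters left out ...]
, 10.78480052947998) [0.51745592 0.28709303 0.01584881]
   0.106 2412 ((517.5520629882812, 255.54037475585938), (85.17839813232422, 138.960205078125), 16.10849952697754) [0.51380434 0.27029999 0.11300826]
   0.117 146 ((525.6538696289062, 230.6776123046875), (44.76702880859375, 84.71966552734375), 25.622051239013672) [0.53420818 0.2002858  0.1227213 ]
side t table z 0.0004 zmax 0.0461
  tile [ 635.3 -140.1] [93.7 90.6] 81.77826690673828 0.040050402644400226
side glue table z 0.0004 zmax 0.1526
   ((744.8251953125, 158.3936309814453), 28.075536727905273)
side off table z 0.0003 zmax 0.0353
   ((414.64971923828125, 105.62504577636719), (90.18222045898438, 42.43695831298828), 6.049421310424805)
```

View pics/crop.png

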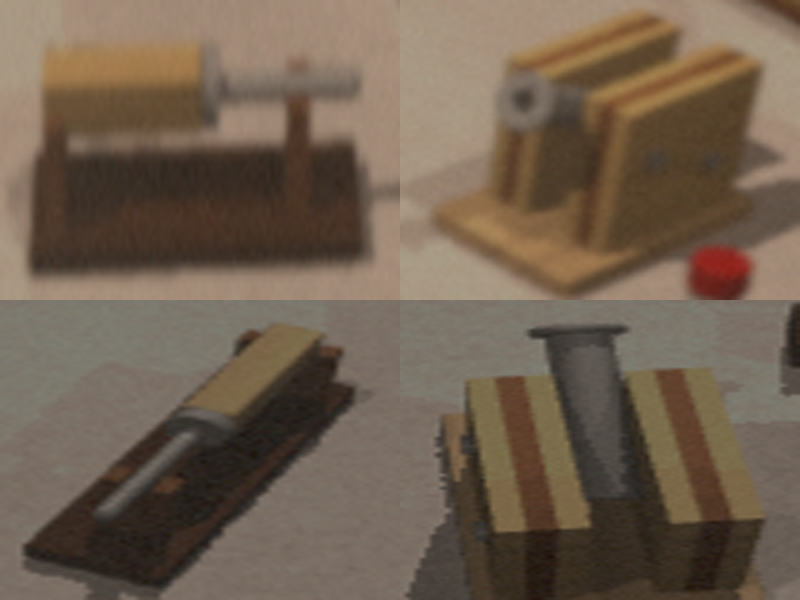

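The crops show the handle (top left, with the collar facing right) and the tube flange with its dark bore (top right). Depth readings from both views agree to a few mm. I'll move above the gauge and refine with the wrist camera.

```bash
cat >> h.py <<'E'
def grot(yaw,pitch=0):  # tool rotation: tool x along gauge x (yaw, sloping down by pitch), closing level (deg)
    y,p=np.radians([yaw,pitch]); x=np.array([np.cos(y)*np.cos(p),np.sin(y)*np.cos(p),-np.sin(p)])
    yy=np.cross([0,0,-1.],x); yy/=np.linalg.norm(yy); return np.c_[x,yy,np.cross(x,yy)]
def plan(pos,R,s=None):
    s=s or readout.read_state(); R0=Ro.from_rotvec(s['tool_rot']).as_matrix()
    d=R0.T@(np.array(pos)-s['ee_pos'])*1000; r=Ro.from_matrix(R0.T@R).as_rotvec(degrees=True)/6
    print('t',round(s['clock'],2),'shift',d.round(1),'turn',r.round(2),'rows',max(np.linalg.norm(d)/41.7,np.linalg.norm(r)*6/7.16).round(1))
E
python3 -c "
from h import *
plan([.47,-.11,.23],grot(73))"
```

```text
t 0.15 shift [-481.3 -587.5   -7.1] turn [-1.00e-02  1.00e-02  1.49e+01] rows 18.2
```

Request:
drive_tool(motion=[-481, -587, -7, 0, 0, 14.9, 1, -481, -587, -7, 0, 0, 14.9, 1, -481, -587, -7, 0, 0, 14.9, 1, -481, -587, -7, 0, 0, 14.9, 1, -481, -587, -7, 0, 0, 14.9, 1, -481, -587, -7, 0, 0, 14.9, 1, -481, -587, -7, 0, 0, 14.9, 1, -481, -587, -7, 0, 0, 14.9, 1])

```text
clock: 0.82
ee_pos: [0.3124, 0.2843, 0.2258]
tool_rot: [1.917, 2.489, 0.0]
force: [1.9, 1.0, -0.8]
width: 1.004
finger_force: 0.0
```

```bash
python3 -c "
from h import *
plan([.47,-.11,.23],grot(73))"
```

```text
t 0.82 shift [-421.5   51.6   -4.2] turn [ 0.  -0.   5.3] rows 10.2
```

Request:
drive_tool(motion=[-421, 52, -4, 0, 0, 5.3, 1, -421, 52, -4, 0, 0, 5.3, 1, -421, 52, -4, 0, 0, 5.3, 1, -421, 52, -4, 0, 0, 5.3, 1, -421, 52, -4, 0, 0, 5.3, 1, -421, 52, -4, 0, 0, 5.3, 1, -421, 52, -4, 0, 0, 5.3, 1, -421, 52, -4, 0, 0, 5.3, 1])

```text
clock: 1.48
ee_pos: [0.4383, -0.0246, 0.2292]
tool_rot: [2.52, 1.875, 0.001]
force: [1.2, 0.9, -0.2]
width: 1.001
finger_force: 0.0
```

```bash
python3 -c "
from h import *
plan([.47,-.11,.23],grot(73))"
```

```text
t 1.48 shift [-72.7  54.9  -0.8] turn [ 0.   -0.    0.05] rows 2.2
```

Request:
drive_tool(motion=[-73, 55, -1, 0, 0, 0, 1, -73, 55, -1, 0, 0, 0, 1, -73, 55, -1, 0, 0, 0, 1, -73, 55, -1, 0, 0, 0, 1, -73, 55, -1, 0, 0, 0, 1])

```text
clock: 1.9
ee_pos: [0.4692, -0.1081, 0.2295]
tool_rot: [-2.521, -1.873, 0.001]
force: [0.3, -0.4, 0.2]
width: 1.006
finger_force: 0.0
```

```bash
python3 - <<'E'
from h import *
p,d,ci=snap('wrist','w1.png'); np.savez('w1.npz',p=p,d=d,**{k:np.array(v) for k,v in ci.items()})
v,u=np.nonzero(d>0); uv=np.c_[u,v]; P=cloud(d,ci,uv); h=P[:,2]
print('table',np.median(h[abs(h)<.008]))
hsv=cv2.cvtColor(p,cv2.COLOR_BGR2HSV)[v,u]
m=(h>.06)&(h<.075)&(np.hypot(P[:,0]-.455,P[:,1]+.13)<.12); Q=P[m]
print('top',len(Q),np.median(Q[:,2]),cv2.minAreaRect(Q[:,:2].astype(np.float32)*1000), np.median(hsv[m],0))
m=(h>.034)&(h<.05)&(np.hypot(P[:,0]-.637,P[:,1]+.14)<.09);Q=P[m];print('tile',len(Q))
if len(Q)>9: print(cv2.minAreaRect(Q[:,:2].astype(np.float32)*1000))
E
```

```text
table -0.0002551881553279326
top 2478 0.06644265651365902 ((465.308837890625, -105.31121826171875), (185.8091278076172, 25.156253814697266), 71.67963409423828) [ 19. 128. 157.]
tile 7452
((637.2608032226562, -141.5980224609375), (90.17127990722656, 91.07757568359375), 82.06139373779297)
```

View pics/w1.png

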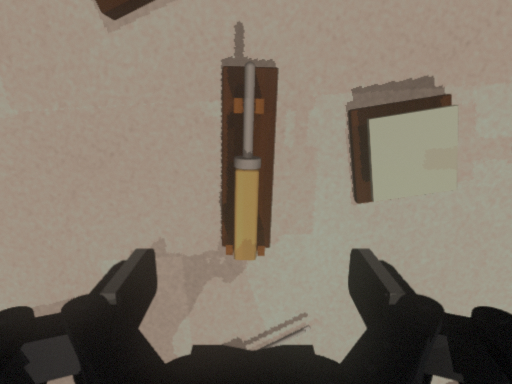

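The wrist view shows the handle at (235–259, 168–259), the collar at (247, 161), the rod tip at (250, 66) and the tile at (413, 153). Next I fit the handle top.

```bash
python3 - <<'E'
from h import *
z=np.load('w1.npz');p=z['p'];hsv=cv2.cvtColor(p,cv2.COLOR_BGR2HSV)
m=cv2.inRange(hsv,(14,90,110),(28,255,255)); m[:,:225]=0;m[:,270:]=0;m[:150]=0;m[265:]=0
v,u=np.nonzero(m); W=onz(z,np.c_[u,v],.067)[:,:2]
(c,s,a)=cv2.minAreaRect((W*1000).astype(np.float32)); print(c,s,a)
# rod/tip ray at z=.055: row-wise centre of grey on dark
tip=onz(z,[[250,64]],.055)[0]; col=onz(z,[[247,161]],.060)[0]; print('tip',tip,'col',col)
w=np.linalg.svd(W-W.mean(0))[2][0]; w*=np.sign(w[1]); print('yaw svd',np.degrees(np.arctan2(w[1],w[0])))
o=np.array(c)/1000; e=tip[:2]-o; print('tip dist',np.hypot(*e),'yaw to tip',np.degrees(np.arctan2(e[1],e[0])))
yaw=71.9; print('o',o)
plan([*o,.13],grot(yaw)); plan([*o,.058],grot(yaw))
E
```

```text
(454.8380432128906, -148.38601684570312) (98.55226135253906, 39.32924270629883) 65.74342346191406
tip [ 0.49780952 -0.00762509  0.055     ] col [ 0.46862261 -0.09342676  0.06      ]
yaw svd 71.59765003147314
tip dist 0.14717400259164357 yaw to tip 73.02362413579368
o [ 0.45483804 -0.14838602]
t 1.95 shift [-43.4  -1.7  99.6] turn [-0.01 -0.    0.23] rows 2.6
t 1.95 shift [-43.5  -1.5 171.6] turn [-0.01 -0.    0.23] rows 4.2
```

```bash
python3 - <<'E'
from h import *
z=np.load('w1.npz');p=z['p'];hsv=cv2.cvtColor(p,cv2.COLOR_BGR2HSV)
m=cv2.inRange(hsv,(14,90,110),(28,255,255)); m[:,:225]=0;m[:,270:]=0;m[:150]=0;m[265:]=0
m=cv2.morphologyEx(m,cv2.MORPH_OPEN,np.ones((9,9),np.uint8))
v,u=np.nonzero(m); W=onz(z,np.c_[u,v],.067)[:,:2]
(c,s,a)=cv2.minAreaRect((W*1000).astype(np.float32)); print(c,s,a,W.mean(0),u.min(),u.max(),v.min(),v.max())
o=np.array(c)/1000
plan([*o,.125],grot(71.6)); plan([*o,.055],grot(71.6))
E
```

```text
(450.9839172363281, -146.58482360839844) (97.10628509521484, 23.129802703857422) 71.5253677368164 [ 0.45157482 -0.14488344] 234 258 170 259
t 1.95 shift [-42.8  -5.9 104.6] turn [-0.01 -0.    0.28] rows 2.7
t 1.95 shift [-42.8  -5.8 174.6] turn [-0.01 -0.    0.28] rows 4.3
```

Request:
drive_tool(motion=[-43, -6, 60, 0, 0, 0.28, 1, -43, -6, 90, 0, 0, 0.28, 1, -43, -6, 110, 0, 0, 0.28, 1, -43, -6, 130, 0, 0, 0.28, 1, -43, -6, 150, 0, 0, 0.28, 1, -43, -6, 165, 0, 0, 0.28, 1, -43, -6, 172, 0, 0, 0.28, 1, -43, -6, 172, 0, 0, 0.28, 1])

```text
clock: 2.62
ee_pos: [0.4505, -0.146, 0.0569]
tool_rot: [-2.544, -1.84, 0.003]
force: [-0.2, -0.3, -0.2]
width: 1.002
finger_force: 0.0
```

Request:
drive_tool(motion=[0, 0, 0, 0, 0, 0, -1, 0, 0, 0, 0, 0, 0, -1, 0, 0, 0, 0, 0, 0, -1, 0, 0, 0, 0, 0, 0, -1, 0, 0, 0, 0, 0, 0, -1, 0, 0, 0, 0, 0, 0, -1, 0, 0, 0, 0, 0, 0, -1, 0, 0, 0, 0, 0, 0, -1])

```text
clock: 3.28
ee_pos: [0.4521, -0.1478, 0.0585]
tool_rot: [2.547, 1.838, 0.001]
force: [0.3, -0.8, 2.2]
width: 0.001
finger_force: 1.9
```

The fingers closed to 0, so I probably missed the handle. I'll look before doing anything else.

```bash
python3 - <<'E'
from h import *
p,d,ci=snap('wrist'); a,_,_=snap('side'); b,_,_=snap('scene')
c=lambda q,x,y,w,h:cv2.resize(q[y:y+h,x:x+w],(400,300),interpolation=cv2.INTER_CUBIC)
cv2.imwrite('pics/g1.png',np.vstack([np.hstack([c(p,0,0,512,384),c(a,260,120,120,90)]),np.hstack([c(b,160,150,120,90),c(b,120,80,240,180)])]))
print(readout.read_state()['width'])
E
```

```text
-0.00046958571265552185
```

View pics/g1.png

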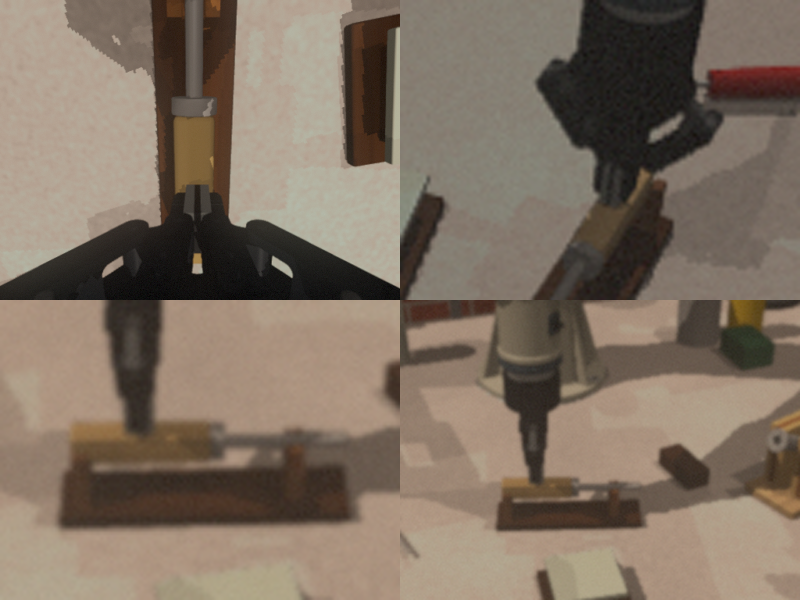

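The fingers have closed on top of the handle instead of around it. I'll check heights before moving.

```bash
python3 - <<'E'
from h import *
print(readout.read_state())
for n in('wrist','side','scene'):
    p,d,ci=snap(n); v,u=np.nonzero(d>0); P=cloud(d,ci,np.c_[u,v]); hs=cv2.cvtColor(p,cv2.COLOR_BGR2HSV)[v,u]
    near=np.hypot(P[:,0]-.455,P[:,1]+.14)<.1
    y=near&(hs[:,0]>13)&(hs[:,0]<28)&(hs[:,1]>90)&(P[:,2]>.03)&(P[:,2]<.12)
    print(n,'wood z pct',np.percentile(P[y,2],[5,50,90]).round(4),y.sum(), 'xy',P[y].mean(0).round(3))
    k=near&(hs[:,2]<60)&(P[:,2]>.03)&(P[:,2]<.1)&(np.hypot(P[:,0]-.452,P[:,1]+.148)<.03)
    if k.sum(): print('  dark',k.sum(),np.percentile(P[k,2],[0,2,10,50]).round(4),P[k&(P[:,2]<.08)].mean(0))
E
```

```text
{'clock': 3.4333, 'qpos': array([-3.19169628e-01,  3.62275891e-01,  2.07848038e+00, -2.33985094e-05,
        6.99843427e-01,  1.34896032e-03]), 'qvel': array([ 0.00140736,  0.00177752, -0.00144703, -0.00132823,  0.00133962,
        0.00036807]), 'tau': array([ 1.68239343e-02, -4.55400681e+01, -2.04658431e+01,  1.30063144e-02,
       -2.93940464e-01,  1.03652601e-04]), 'ee_pos': array([ 0.45216948, -0.14785338,  0.05850715]), 'tool_rot': array([2.54678452e+00, 1.83803788e+00, 8.95055630e-04]), 'force': array([-0.0740096 ,  0.03713193,  7.40919638]), 'ft_torque': array([0.01829828, 0.17939726, 0.02572337]), 'finger_force': 3.6912923032650724, 'width': -0.00046958571265552185}
wrist wood z pct [0.064  0.0665 0.0675] 5151 xy [ 0.46  -0.12   0.067]
  dark 1017 [0.0716 0.0741 0.0771 0.0873] [ 0.45524454 -0.14055779  0.07682242]
side wood z pct [0.0525 0.0664 0.0688] 185 xy [ 0.448 -0.132  0.065]
  dark 111 [0.0465 0.0471 0.0694 0.0862] [ 0.44548641 -0.14004923  0.06704949]
scene wood z pct [0.0462 0.0612 0.0662] 473 xy [ 0.46  -0.148  0.059]
  dark 44 [0.0758 0.0762 0.0783 0.0875] [ 0.46568924 -0.15247309  0.07736288]
```

The fingertips are resting on the handle top at z≈0.067 while the TCP reads 0.0585. The tips therefore sit about 30 mm farther back than the tool-frame text says. I'll raise, open, and check this by measurement.

Request:
drive_tool(motion=[0, 0, -40, 0, 0, 0, -1, 0, 0, -60, 0, 0, 0, -1, 0, 0, -60, 0, 0, 0, -1, 0, 0, -60, 0, 0, 0, -1, 0, 0, -60, 0, 0, 0, -1])

```text
clock: 4.0
ee_pos: [0.4512, -0.1475, 0.1175]
tool_rot: [-2.547, -1.838, 0.001]
force: [0.4, 0.4, -0.5]
width: 0.004
finger_force: 0.0
```

```bash
python3 - <<'E'
from h import *
s=readout.read_state();print(s['ee_pos'],s['force'],s['width'])
out=[]
for n in('side','scene'):
    p,d,ci=snap(n); v,u=np.nonzero(d>0); P=cloud(d,ci,np.c_[u,v]); hs=cv2.cvtColor(p,cv2.COLOR_BGR2HSV)[v,u]
    k=(hs[:,2]<75)&(P[:,2]>.072)&(np.hypot(P[:,0]-.452,P[:,1]+.148)<.035); Q=P[k]
    lo=Q[Q[:,2]<np.percentile(Q[:,2],3)+.004]
    print(n,k.sum(),np.percentile(Q[:,2],[0,1,3,10]).round(4),lo.mean(0).round(4))
    R,t=np.array(ci['R']),np.array(ci['t']); q=R@s['ee_pos']+t; q=np.array(ci['mtx'])@(q/q[2]); c=q[:2].astype(int); print(q)
    cv2.circle(p,tuple(c),1,(0,0,255),-1)
    out.append(cv2.resize(p[c[1]-40:c[1]+40,c[0]-40:c[0]+40],(400,400),interpolation=cv2.INTER_CUBIC))
cv2.imwrite('pics/tip.png',np.hstack(out))
E
```

```text
[ 0.45124804 -0.14750289  0.11747012] [ 0.36933281  0.42023363 -0.48160822] 0.004494625373150083
side 1114 [0.1283 0.1359 0.141  0.1571] [ 0.4508 -0.1388  0.1391]
[325.65946565 163.01117355   1.        ]
scene 619 [0.1299 0.135  0.1395 0.1559] [ 0.4635 -0.1506  0.1372]
[200.41962347 169.61364738   1.        ]
```

View pics/tip.png

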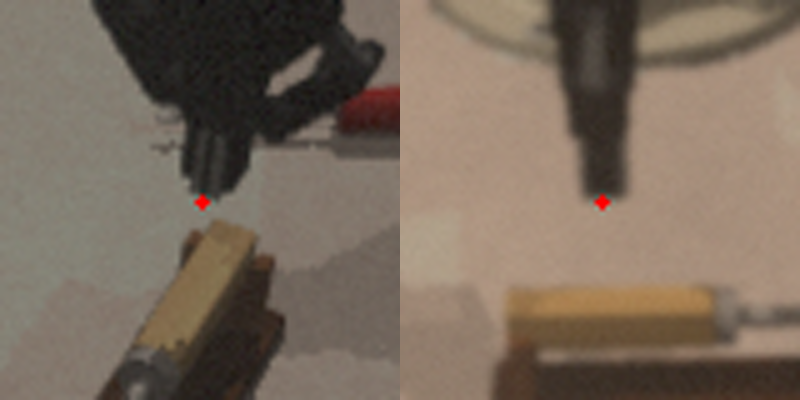

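The red dot marks the reported TCP. It lies about 9 mm beyond the shut fingertips in both views, which matches the contact height. True tips are therefore at TCP −9 mm and the grasp point about 28 mm behind the reported TCP. I'll open and go down to a reported z of about 0.027.

Request:
drive_tool(motion=[0, 0, 0, 0, 0, 0, 1, 0, 0, 0, 0, 0, 0, 1, 0, 0, 0, 0, 0, 0, 1, 0, 0, 20, 0, 0, 0, 1, 0, 0, 40, 0, 0, 0, 1, 0, 0, 55, 0, 0, 0, 1, 0, 0, 65, 0, 0, 0, 1, 0, 0, 65, 0, 0, 0, 1])

```text
clock: 4.77
ee_pos: [0.4503, -0.1472, 0.0512]
tool_rot: [-2.545, -1.837, 0.003]
force: [-0.3, 0.4, -0.7]
width: 1.002
finger_force: 0.0
```

Request:
drive_tool(motion=[0, 0, 8, 0, 0, 0, 1, 0, 0, 16, 0, 0, 0, 1, 0, 0, 25, 0, 0, 0, 1, 0, 0, 25, 0, 0, 0, 1])

```text
clock: 5.1
ee_pos: [0.451, -0.1474, 0.0268]
tool_rot: [-2.546, -1.838, 0.001]
force: [-0.2, -0.1, 1.4]
width: 1.001
finger_force: 0.0
```

Request:
drive_tool(motion=[0, 0, 0, 0, 0, 0, -1, 0, 0, 0, 0, 0, 0, -1, 0, 0, 0, 0, 0, 0, -1, 0, 0, 0, 0, 0, 0, -1, 0, 0, 0, 0, 0, 0, -1, 0, 0, 0, 0, 0, 0, -1, 0, 0, 0, 0, 0, 0, -1])

```text
clock: 5.68
ee_pos: [0.4515, -0.1475, 0.0285]
tool_rot: [-2.547, -1.838, 0.0]
force: [-2.2, 1.4, 7.1]
width: 0.272
finger_force: 58.8
```

Gripped: width 0.272 corresponds to about 23 mm. Lifting.

Request:
drive_tool(motion=[0, 0, -10, 0, 0, 0, -1, 0, 0, -30, 0, 0, 0, -1, 0, 0, -60, 0, 0, 0, -1, 0, 0, -100, 0, 0, 0, -1, 0, 0, -140, 0, 0, 0, -1, 0, 0, -180, 0, 0, 0, -1, 0, 0, -180, 0, 0, 0, -1, 0, 0, -180, 0, 0, 0, -1])

```text
clock: 6.35
ee_pos: [0.4531, -0.1481, 0.2108]
tool_rot: [2.544, 1.836, 0.005]
force: [0.3, 0.1, -2.2]
width: 0.268
finger_force: 59.3
```

```bash
python3 - <<'E'
from h import *
s=readout.read_state();print(s['ee_pos'],s['force'],s['width'])
# mould from stored start clouds: cheek tops (z~.113) by wood colour, flange by grey
for n in('side','scene'):
    z=np.load(n+'.npz');d=z['d'];p=z['p']
    v,u=np.nonzero(d>0); P=cloud(d,z,np.c_[u,v]); hs=cv2.cvtColor(p,cv2.COLOR_BGR2HSV)[v,u]
    near=(np.hypot(P[:,0]-.52,P[:,1]-.24)<.13)
    k=near&(P[:,2]>.107)&(P[:,2]<.12)&(hs[:,1]>70)
    img=np.zeros(d.shape,np.uint8); img[v[k],u[k]]=255; img=cv2.morphologyEx(img,cv2.MORPH_OPEN,np.ones((3,3),np.uint8))
    N,L,S,_=cv2.connectedComponentsWithStats(img)
    for i in range(1,N):
        if S[i,4]>60:
            vv,uu=np.nonzero(L==i); W=onz(z,np.c_[uu,vv],.113)[:,:2]*1000; print(n,S[i],cv2.minAreaRect(W.astype(np.float32)))
    k=near&(hs[:,1]<60)&(P[:,2]>.09)&(P[:,2]<.14); Q=P[k]
    print(n,'grey',k.sum(),Q.mean(0).round(4), Q[:,2].max())
E
```

```text
[ 0.45311601 -0.14807606  0.21078193] [ 0.34044106  0.13995144 -2.18631428] 0.2678429781009229
side [ 275  296   28   60 1100] ((486.9913024902344, 264.1406555175781), (30.81169891357422, 107.36024475097656), 16.045791625976562)
side [ 243  299   25   61 1109] ((539.5614624023438, 279.324951171875), (30.21417808532715, 107.34245300292969), 16.08986473083496)
side grey 647 [0.5266 0.2252 0.108 ] 0.13269614796032045
scene [344 143  35  16 279] ((494.69708251953125, 259.10784912109375), (34.99909210205078, 107.61752319335938), 15.581345558166504)
scene [360 151  36  18 315] ((548.572021484375, 272.6711730957031), (36.83888244628906, 111.20206451416016), 16.463634490966797)
scene grey 125 [0.5396 0.1917 0.1123] 0.1271335374357885
```

Held and lifted. From the stored views the mould yaw is about 106° and the mouth about (0.537, 0.189). I'll fly to a wrist viewpoint beside the mould that shows both the rod and the mouth.

```bash
python3 -c "
from h import *
plan([.470,.169,.30],grot(106))"
```

```text
t 6.35 shift [306.3 -83.3 -89.7] turn [ 0.05  0.02 -5.73] rows 7.9
```

Request:
drive_tool(motion=[38, -10, -12, 0, 0, -0.72, -1, 76, -20, -24, 0, 0, -1.44, -1, 114, -31, -36, 0, 0, -2.16, -1, 152, -42, -48, 0, 0, -2.88, -1, 190, -52, -58, 0, 0, -3.6, -1, 228, -62, -68, 0, 0, -4.3, -1, 268, -73, -79, 0, 0, -5, -1, 306, -83, -90, 0, 0, -5.73, -1])

```text
clock: 7.02
ee_pos: [0.4678, 0.1702, 0.2965]
tool_rot: [-1.884, -2.512, 0.004]
force: [1.2, 0.1, -1.5]
width: 0.275
finger_force: 59.2
```

Request:
drive_tool(motion=[0, 0, 0, 0, 0, 0, -1, 0, 0, 0, 0, 0, 0, -1, 0, 0, 0, 0, 0, 0, -1])

```text
clock: 7.27
ee_pos: [0.4682, 0.1683, 0.2962]
tool_rot: [-1.888, -2.509, 0.005]
force: [0.6, 0.2, -0.8]
width: 0.273
finger_force: 59.2
```

```bash
python3 - <<'E'
from h import *
s=readout.read_state();print(s['ee_pos'],s['tool_rot'],s['force'],s['width'])
p,d,ci=snap('wrist','w2.png'); np.savez('w2.npz',p=p,d=d,ee=s['ee_pos'],rv=s['tool_rot'],**{k:np.array(v) for k,v in ci.items()})
E
```

```text
[0.46818212 0.1682582  0.29616447] [-1.8884425  -2.50886127  0.0046906 ] [ 0.55143684  0.24441944 -0.82245889] 0.27277900495343266
```

View pics/w2.png

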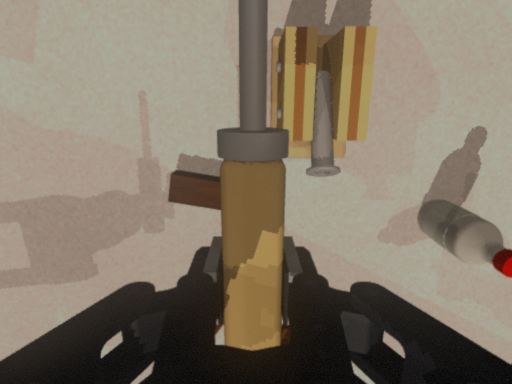

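The wrist view shows the held gauge: collar at (253, 143) and rod running off the top at x≈253. The cheeks are at (285–317, 28–140) and (340–373, 28–140), with the flange ellipse centred near (323, 170).

```bash
cat > m.py <<'E'
from h import *
z=np.load('w2.npz');p=z['p'];d=z['d'];hs=cv2.cvtColor(p,cv2.COLOR_BGR2HSV)
ee=z['ee'];R0=Ro.from_rotvec(z['rv']).as_matrix()
def rect(mask,zz):
    v,u=np.nonzero(mask); W=onz(z,np.c_[u,v],zz)[:,:2]*1000; return cv2.minAreaRect(W.astype(np.float32)),W
H,_=d.shape; vv,uu=np.mgrid[0:H,0:512]; P=cloud(d,z,np.c_[uu.ravel(),vv.ravel()]).reshape(H,512,3)
P[d==0]=np.nan
top=(abs(P[...,2]-.113)<.006)&(uu>275)&(uu<385)&(vv<150)&(hs[...,1]>60)
top=cv2.morphologyEx(top.astype(np.uint8),cv2.MORPH_OPEN,np.ones((3,3),np.uint8))
C=[]
N,L,S,_=cv2.connectedComponentsWithStats(top)
for i in range(1,N):
    if S[i,4]>300: r,_=rect(L==i,.113); print('cheek',S[i],np.round(r[0],1),np.round(r[1],1),round(r[2],2),np.nanmedian(P[L==i][:,2])); C.append(r)
fl=(P[...,2]>.085)&(P[...,2]<.14)&(uu>300)&(uu<346)&(vv>155)&(vv<182)
Q=P[fl]; print('flange px',fl.sum(),uu[fl].min(),uu[fl].max(),vv[fl].min(),vv[fl].max()); m=Q.mean(0); w=np.linalg.svd(Q-m)[2]; print('flange mean',m.round(4),'normal',w[2].round(3))
a=np.radians(np.mean([r[2] if r[1][0]<r[1][1] else r[2]-90 for r in C])); x=np.array([-np.sin(a),np.cos(a)]); c=np.mean([r[0] for r in C],0)/1000
print('yaw',np.degrees(np.arctan2(x[1],x[0])),'mouth from cheeks',c-.0865*x)
e=cv2.fitEllipse(max(cv2.findContours(fl.astype(np.uint8),0,1)[0],key=len)); print('ell',e,'at z.115',onz(z,[e[0]],.115))
# gauge in tool frame
T=lambda X:(X-ee)@R0*1000
hd=(hs[...,0]>10)&(hs[...,0]<28)&(hs[...,1]>90)&(P[...,2]>.25)&(vv>165)&(vv<340)
Q=T(P[hd]); print('handle top tool z',np.nanmedian(Q[:,2]),'lat by x',[ (k,np.round([Q[abs(Q[:,0]-k)<4][:,1].min(),Q[abs(Q[:,0]-k)<4][:,1].max(),np.median(Q[abs(Q[:,0]-k)<4][:,2])],1)) for k in(-20,0,20,40)], 'x',Q[:,0].min(),Q[:,0].max())
rod=(P[...,2]>.25)&(vv<125)&(uu>225)&(uu<285); Q=T(P[rod])
for k in(70,80,90,100,110,120): 
    q=Q[abs(Q[:,0]-k)<4]
    if len(q)>5: print('rod',k,len(q),np.round([q[:,1].min(),q[:,1].max(),np.percentile(q[:,2],2),np.percentile(q[:,2],20)],1))
co=(P[...,2]>.25)&(vv>120)&(vv<165)&(hs[...,1]<60)&(uu>210)&(uu<300);Q=T(P[co]);print('collar x',np.percentile(Q[:,0],[1,50,99]),'y',np.percentile(Q[:,1],[0,100]),'z',np.percentile(Q[:,2],[1,20]))
E
python3 m.py
```

```text
cheek [ 283   27   35  113 3454] [488.4 262.7] [ 30.4 103.2] 16.12 0.11278426610581185
cheek [ 336   26   41  114 3624] [540.6 278. ] [ 31.2 103.8] 16.15 0.11278307221836008
flange px 552 306 340 156 176
flange mean [0.5352 0.1942 0.1192] normal [ 0.1   -0.776  0.623]
yaw 106.13529872894287 mouth from cheeks [0.53856401 0.18723845]
ell ((322.15924072265625, 166.19094848632812), (21.61175537109375, 33.03973388671875), 89.44947052001953) at z.115 [[0.53612332 0.19389527 0.115     ]]
handle top tool z -38.26627572327651 lat by x [(-20, array([-11.7,  12.4, -38.1])), (0, array([-13.1,  13.8, -38.4])), (20, array([-21.5,  22.4, -38.6])), (40, array([-11.6,  12. , -38.1]))] x -26.204463860154775 48.040240858242484
rod 70 630 [ -4.2   5.5 -32.2 -31.2]
rod 80 679 [ -4.5   5.3 -32.1 -31.2]
rod 90 744 [ -4.3   5.6 -32.3 -31.3]
rod 100 573 [ -4.1   5.5 -32.1 -31.2]
collar x [50.22894603 56.15748029 62.89220267] y [-13.30384144  13.05128779] z [-40.94834404 -39.55128628]
```

The gauge in the tool frame has its axis at z=−26.6 mm, y=+0.5 mm, parallel to tool x, with the collar front at x≈60. The mouth is at about (0.5381, 0.1879, 0.115), yaw 106.1°. The cheek and flange measurements agree.

```bash
cat >> h.py <<'E'
M=np.array([.5381,.1879,.115]); YAW=106.1; RT=grot(YAW,25); G=np.array([0,.0005,-.0266])
def eet(s,M=M): return M+(s-.150)*RT[:,0]-RT@G     # ee for tip at depth s in tube
def tipin(st):  # tip & collar in tube frame
    R=Ro.from_rotvec(st['tool_rot']).as_matrix(); T=np.c_[RT[:,0],-RT[:,1],-RT[:,2]]
    f=lambda k:(((st['ee_pos']+R@(G+[k,0,0]))-M)@T*1000).round(2)
    return f(.15),f(.06)
E
python3 -c "
from h import *
print(eet(-.06),tipin(readout.read_state()));plan(eet(-.06),RT)"
```

```text
[ 0.59351689 -0.00589934  0.17964205] (array([ 48.03,  71.81, 251.69]), array([-33.56,  71.99, 213.7 ]))
t 7.32 shift [-201.2   73.   116.6] turn [-0.03 -4.16 -0.01] rows 5.8
```

Request:
drive_tool(motion=[-35, 10, 5, 0, -0.5, 0, -1, -70, 20, 20, 0, -1, 0, -1, -105, 35, 40, 0, -1.7, 0, -1, -140, 50, 65, 0, -2.4, 0, -1, -170, 60, 85, 0, -3.1, 0, -1, -190, 68, 103, 0, -3.7, 0, -1, -201, 73, 116, -0.03, -4.16, 0, -1, -201, 73, 116.6, -0.03, -4.16, -0.01, -1])

```text
clock: 7.98
ee_pos: [0.5927, -0.0074, 0.1768]
tool_rot: [1.667, 2.213, -0.375]
force: [-0.9, -0.4, -2.4]
width: 0.269
finger_force: 59.1
```

Request:
drive_tool(motion=[0, 0, 0, 0, 0, 0, -1, 0, 0, 0, 0, 0, 0, -1, 0, 0, 0, 0, 0, 0, -1, 0, 0, 0, 0, 0, 0, -1])

```text
clock: 8.32
ee_pos: [0.5953, -0.0043, 0.1827]
tool_rot: [1.665, 2.211, -0.362]
force: [0.3, -0.1, -2.2]
width: 0.272
finger_force: 59.1
```

```bash
python3 - <<'E'
from h import *
s=readout.read_state();print(s['ee_pos'],s['force'],s['width'],*tipin(s))
plan(eet(-.01),RT)
out=[]
for n in('side','scene'):
    p,d,ci=snap(n)
    R,t=np.array(ci['R']),np.array(ci['t']); q=R@M+t; q=np.array(ci['mtx'])@(q/q[2]); c=q[:2].astype(int); print(n,q)
    out.append(cv2.resize(p[c[1]-60:c[1]+30,c[0]-45:c[0]+45],(400,400),interpolation=cv2.INTER_CUBIC))
p,_,_=snap('wrist'); cv2.imwrite('pics/pre.png',np.hstack(out)); cv2.imwrite('pics/prew.png',p)
E
```

```text
[ 0.59529219 -0.00431177  0.18273747] [ 0.29340752 -0.07088956 -2.23353344] 0.2723103566940631 [-60.41  -2.34   3.45] [-150.41   -2.15    3.33]
t 8.32 shift [50.4 -2.3  3.3] turn [ 0.04 -0.01 -0.02] rows 1.2
side [264.22253732 280.30903602   1.        ]
scene [345.20907872 163.0734282    1.        ]
```

View pics/pre.png

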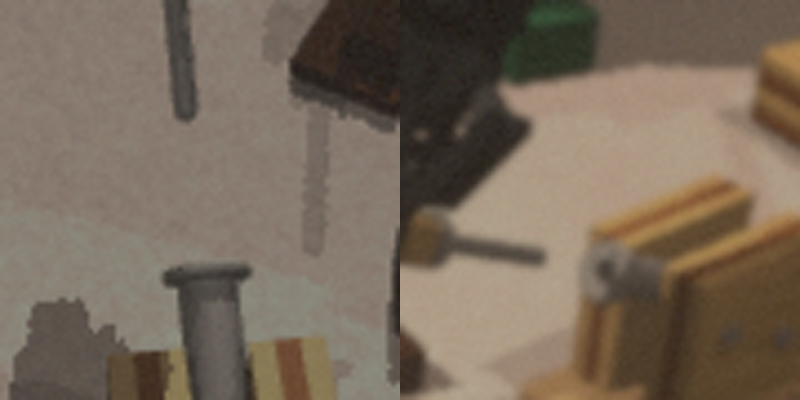

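The side view shows the rod coming in on the tube line, about 60 mm from the flange. The measured pose sits 2–3 mm off target, so I'll correct while approaching to just before the mouth.

Request:
drive_tool(motion=[15, -1.2, 1.7, 0, 0, 0, -1, 30, -2.3, 3.3, 0, 0, 0, -1, 42, -2.3, 3.3, 0.04, 0, 0, -1, 48, -2.3, 3.3, 0.04, 0, 0, -1, 48, -2.3, 3.3, 0.04, 0, 0, -1, 48, -2.3, 3.3, 0.04, 0, 0, -1, 48, -2.3, 3.3, 0.04, 0, 0, -1])

```text
clock: 9.05
ee_pos: [0.5815, 0.0352, 0.1584]
tool_rot: [1.666, 2.213, -0.37]
force: [0.3, 0.4, -1.4]
width: 0.272
finger_force: 59.1
```

```bash
python3 - <<'E'
from h import *
s=readout.read_state();print(s['ee_pos'],s['force'],s['width'],*tipin(s))
plan(eet(.02),RT)
T=np.c_[RT[:,0],-RT[:,1],-RT[:,2]]
out=[]
for n in('side','scene'):
    p,d,ci=snap(n)
    R,t=np.array(ci['R']),np.array(ci['t']); q=R@M+t; q=np.array(ci['mtx'])@(q/q[2]); c=q[:2].astype(int)
    out.append(cv2.resize(p[c[1]-30:c[1]+15,c[0]-22:c[0]+23],(400,400),interpolation=cv2.INTER_CUBIC))
cv2.imwrite('pics/pre2.png',np.hstack(out))
E
```

```text
[0.5814552  0.03521353 0.15843024] [ 0.28919004  0.4149473  -1.40866007] 0.27152685931368153 [-12.22   0.04  -1.05] [-102.22    0.11   -1.09]
t 9.05 shift [32.2  0.2 -1.1] turn [-0.01 -0.   -0.01] rows 0.8
```

View pics/pre2.png

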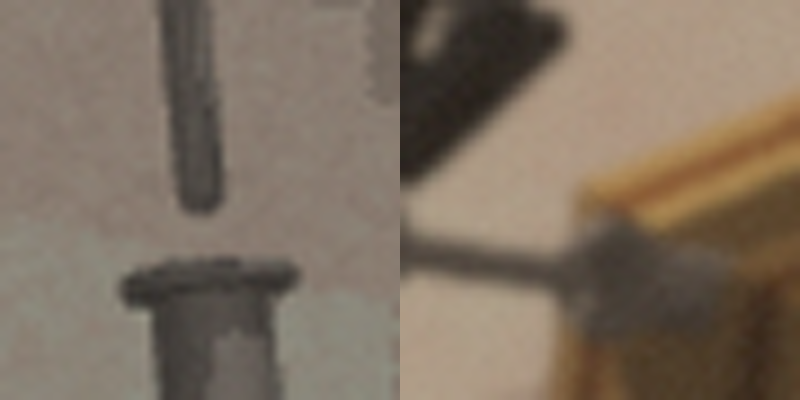

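In the side view the rod tip is at (200, 210) and heads for the flange centre at (210, 280). The scene view agrees. Inserting in small steps with force checks.

Request:
drive_tool(motion=[3, 0, -1, 0, 0, 0, -1, 6, 0.2, -1, 0, 0, 0, -1, 12, 0.2, -1, 0, 0, 0, -1, 17, 0.2, -1, 0, 0, 0, -1, 22, 0.2, -1, 0, 0, 0, -1, 27, 0.2, -1, 0, 0, 0, -1, 32, 0.2, -1, 0, 0, 0, -1, 32, 0.2, -1, 0, 0, 0, -1])

```text
clock: 9.82
ee_pos: [0.5727, 0.0646, 0.1448]
tool_rot: [1.666, 2.214, -0.37]
force: [-0.8, 0.5, -1.4]
width: 0.271
finger_force: 59.1
```

```bash
python3 - <<'E'
from h import *
s=readout.read_state();T=np.c_[RT[:,0],-RT[:,1],-RT[:,2]]
print('F tube',(s['force']@T).round(2),*tipin(s)); plan(eet(.08),RT)
E
```

```text
F tube [ 1.25  0.62 -0.97] [21.32  0.39 -0.33] [-68.68   0.38  -0.41]
t 9.82 shift [58.7  0.4 -0.4] turn [-0.02 -0.01  0.  ] rows 1.4
```

Request:
drive_tool(motion=[8, 0, 0, 0, 0, 0, -1, 16, 0.2, -0.2, 0, 0, 0, -1, 24, 0.2, -0.2, 0, 0, 0, -1, 32, 0.4, -0.4, 0, 0, 0, -1, 40, 0.4, -0.4, 0, 0, 0, -1, 46, 0.4, -0.4, 0, 0, 0, -1, 50, 0.4, -0.4, 0, 0, 0, -1, 50, 0.4, -0.4, 0, 0, 0, -1])

```text
clock: 10.48
ee_pos: [0.5606, 0.1083, 0.1242]
tool_rot: [1.666, 2.214, -0.37]
force: [0.0, -1.2, -1.2]
width: 0.268
finger_force: 59.1
```

```bash
python3 - <<'E'
from h import *
s=readout.read_state();T=np.c_[RT[:,0],-RT[:,1],-RT[:,2]]
print('F tube',(s['force']@T).round(2),*tipin(s)); plan(eet(.09),RT)
E
```

```text
F tube [-0.55  0.33 -1.53] [71.12 -0.1   0.13] [-18.88  -0.11   0.06]
t 10.48 shift [18.9 -0.1  0. ] turn [-0.02 -0.01  0.  ] rows 0.5
```

Request:
drive_tool(motion=[4, 0, 0, 0, 0, 0, -1, 8, 0, 0, 0, 0, 0, -1, 11, 0, 0, 0, 0, 0, -1, 13, 0, 0, 0, 0, 0, -1, 14, 0, 0, 0, 0, 0, -1, 14, 0, 0, 0, 0, 0, -1])

```text
clock: 10.98
ee_pos: [0.5574, 0.1199, 0.1187]
tool_rot: [1.667, 2.213, -0.37]
force: [0.4, -0.2, -1.4]
width: 0.273
finger_force: 59.1
```

Request:
drive_tool(motion=[1, 0, 0, 0, 0, 0, -1, 2, 0, 0, 0, 0, 0, -1, 2, 0, 0, 0, 0, 0, -1])

```text
clock: 11.23
ee_pos: [0.5569, 0.1216, 0.1179]
tool_rot: [1.667, 2.213, -0.37]
force: [-0.2, -0.5, -0.7]
width: 0.27
finger_force: 59.1
```

```bash
python3 - <<'E'
from h import *
s=readout.read_state();T=np.c_[RT[:,0],-RT[:,1],-RT[:,2]]
print('F tube',(s['force']@T).round(2),*tipin(s)); plan(eet(.09),RT)
E
```

```text
F tube [-0.16  0.3  -0.8 ] [86.24 -0.35  0.22] [-3.76 -0.27  0.15]
t 11.23 shift [ 3.7 -0.2  0.1] turn [-0.01 -0.01 -0.01] rows 0.1
```

Request:
drive_tool(motion=[1, 0, 0, 0, 0, 0, -1, 2, 0, 0, 0, 0, 0, -1, 2, 0, 0, 0, 0, 0, -1])

```text
clock: 11.48
ee_pos: [0.5564, 0.1233, 0.117]
tool_rot: [1.667, 2.213, -0.37]
force: [-0.7, -0.6, -1.8]
width: 0.269
finger_force: 59.1
```

Request:
drive_tool(motion=[1, 0, 0, 0, 0, 0, -1, 1, 0, 0, 0, 0, 0, -1])

```text
clock: 11.65
ee_pos: [0.5562, 0.1242, 0.1167]
tool_rot: [1.667, 2.213, -0.37]
force: [0.2, -0.7, -1.2]
width: 0.276
finger_force: 59.2
```

Request:
drive_tool(motion=[1, 0, 0, 0, 0, 0, -1, 1, 0, 0, 0, 0, 0, -1])

```text
clock: 11.82
ee_pos: [0.5562, 0.1242, 0.1167]
tool_rot: [1.666, 2.212, -0.372]
force: [0.9, -4.4, 1.5]
width: 0.271
finger_force: 59.3
```

Contact: the axial reaction is about 5 N and the TCP has stopped. I'll add a small push and hold.

Request:
drive_tool(motion=[0.6, 0, 0, 0, 0, 0, -1, 0.6, 0, 0, 0, 0, 0, -1, 0.6, 0, 0, 0, 0, 0, -1, 0.6, 0, 0, 0, 0, 0, -1])

```text
clock: 12.15
ee_pos: [0.5562, 0.1242, 0.1167]
tool_rot: [1.665, 2.212, -0.372]
force: [2.0, -7.8, 2.3]
width: 0.272
finger_force: 59.3
```

```bash
python3 - <<'E'
from h import *
s=readout.read_state();T=np.c_[RT[:,0],-RT[:,1],-RT[:,2]]
print('F tube',(s['force']@T).round(2),*tipin(s))
out=[]
for n in('side','scene'):
    p,d,ci=snap(n)
    R,t=np.array(ci['R']),np.array(ci['t']); q=R@M+t; q=np.array(ci['mtx'])@(q/q[2]); c=q[:2].astype(int)
    out.append(cv2.resize(p[c[1]-30:c[1]+15,c[0]-22:c[0]+23],(400,400),interpolation=cv2.INTER_CUBIC))
cv2.imwrite('pics/seat.png',np.hstack(out))
E
```

```text
F tube [-8.32  0.21 -1.34] [89.29 -0.34 -0.09] [-0.71 -0.28  0.07]
```

View pics/seat.png

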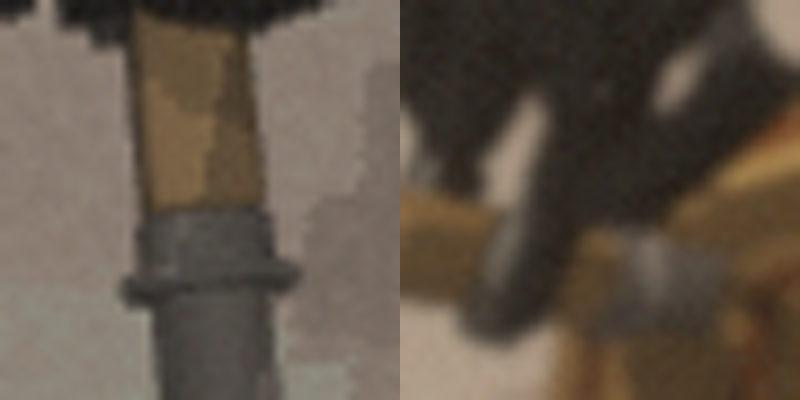

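The collar sits flush on the flange at (210, 280), with about 8 N pressing and the measured collar at −0.7 mm. Step 1 has been held for more than 0.3 s. Drawing the rod out along the axis.

Request:
drive_tool(motion=[-6, 0, 0, 0, 0, 0, -1, -20, 0, 0, 0, 0, 0, -1, -36, 0, 0, 0, 0, 0, -1, -54, 0, 0, 0, 0, 0, -1, -72, 0, 0, 0, 0, 0, -1, -90, 0, 0, 0, 0, 0, -1, -106, 0, 0, 0, 0, 0, -1, -120, 0, 0, 0, 0, 0, -1])

```text
clock: 12.92
ee_pos: [0.5862, 0.0193, 0.1676]
tool_rot: [1.667, 2.213, -0.37]
force: [-0.4, 0.3, -1.4]
width: 0.269
finger_force: 59.2
```

Request:
drive_tool(motion=[-10, 0, 0, 0, 0, 0, -1, -20, 0, 0, 0, 0, 0, -1, -20, 0, 0, 0, 0, 0, -1, -20, 0, 0, 0, 0, 0, -1])

```text
clock: 13.25
ee_pos: [0.5909, 0.0032, 0.1752]
tool_rot: [1.668, 2.212, -0.37]
force: [-0.0, 0.4, -1.6]
width: 0.276
finger_force: 59.2
```

```bash
python3 - <<'E'
from h import *
s=readout.read_state();print(s['force'],*tipin(s))
R=grot(75); g=np.array([.637,-.1415,.08])-.15*R[:,0]; e=g-R@G; print(e)
plan(e+[0,0,.14],R)
E
```

```text
[-0.02770351  0.43427449 -1.59899423] [-49.56  -0.29   0.14] [-1.3956e+02 -1.2000e-01  5.0000e-02]
[ 0.59769418 -0.28625946  0.0534    ]
t 13.25 shift [-261.7  -73.1  101.7] turn [1.12 4.06 5.08] rows 7.0
```

Request:
drive_tool(motion=[-35, -9, 6, 0.13, 0.48, 0.6, -1, -70, -19, 20, 0.26, 0.97, 1.2, -1, -105, -29, 36, 0.4, 1.45, 1.8, -1, -140, -39, 52, 0.53, 1.94, 2.4, -1, -175, -49, 67, 0.7, 2.5, 3.1, -1, -205, -57, 79, 0.85, 3.1, 3.9, -1, -235, -65, 91, 1, 3.6, 4.5, -1, -262, -73, 102, 1.12, 4.06, 5.08, -1])

```text
clock: 13.92
ee_pos: [0.5984, -0.2879, 0.1932]
tool_rot: [-2.493, -1.909, -0.003]
force: [0.0, 0.3, -1.8]
width: 0.266
finger_force: 59.2
```

Request:
drive_tool(motion=[0, 0, 0, 0, 0, 0, -1, 0, 0, 0, 0, 0, 0, -1, 0, 0, 0, 0, 0, 0, -1])

```text
clock: 14.17
ee_pos: [0.5977, -0.2856, 0.1924]
tool_rot: [-2.49, -1.913, 0.002]
force: [-0.9, 0.6, -2.0]
width: 0.27
finger_force: 59.3
```

```bash
python3 - <<'E'
from h import *
R=grot(75); g=np.array([.637,-.1415,.08])-.15*R[:,0]; e=g-R@G
plan(e,R); p,d,ci=snap('side'); v,u=np.nonzero(d>0); P=cloud(d,ci,np.c_[u,v])
hs=cv2.cvtColor(p,cv2.COLOR_BGR2HSV)[v,u]; k=(hs[:,1]>150)&((hs[:,0]<8)|(hs[:,0]>172))&(P[:,0]<.6)&(P[:,2]>0)&(P[:,2]<.05)&(P[:,1]>-.4)&(P[:,1]<-.1); print('driver',k.sum(),P[k].mean(0),P[k].min(0),P[k].max(0))
E
```

```text
t 14.17 shift [ -0.7   0.5 139. ] turn [-0.02 -0.    0.01] rows 3.3
driver 94 [ 0.33194728 -0.36821432  0.02421112] [ 0.28598244 -0.38482369  0.00896774] [ 0.37795564 -0.35298969  0.02944495]
```

Driver's handle is well away, at about (0.33, −0.37). Lowering.

Request:
drive_tool(motion=[0, 0, 25, 0, 0, 0, -1, 0, 0, 50, 0, 0, 0, -1, 0, 0, 75, 0, 0, 0, -1, 0, 0, 100, 0, 0, 0, -1, -0.5, 0.5, 120, 0, 0, 0, -1, -0.7, 0.5, 133, 0, 0, 0, -1, -0.7, 0.5, 139, 0, 0, 0, -1, -0.7, 0.5, 139, 0, 0, 0, -1])

```text
clock: 14.88
ee_pos: [0.598, -0.2855, 0.0531]
tool_rot: [-2.488, -1.914, 0.002]
force: [-0.2, -0.7, -1.1]
width: 0.273
finger_force: 59.4
```

Request:
drive_tool(motion=[0, 0, 0, 0, 0, 0, -1, 0, 0, 0, 0, 0, 0, -1, 0, 0, 0, 0, 0, 0, -1, 0, 0, 0, 0, 0, 0, -1, 0, 0, 0, 0, 0, 0, -1, 0, 0, 0, 0, 0, 0, -1])

```text
clock: 15.38
ee_pos: [0.5985, -0.2873, 0.0547]
tool_rot: [2.491, 1.913, -0.0]
force: [1.0, -0.6, -1.9]
width: 0.271
finger_force: 59.4
```

```bash
python3 - <<'E'
from h import *
s=readout.read_state(); R=Ro.from_rotvec(s['tool_rot']).as_matrix(); print('tip est',s['ee_pos']+R@(G+[.15,0,0]),'x axis',R[:,0].round(3),s['force'],abs(s['qvel']).max())
tip=s['ee_pos']+R@(G+[.15,0,0])
for n in('side','scene'):
    p,d,ci=snap(n); v,u=np.nonzero(d>0); P=cloud(d,ci,np.c_[u,v])
    rel=P-tip; al=rel@R[:,0]; k=(P[:,2]>.062)&(P[:,2]<.11)&(abs(rel@R[:,1])<.02)&(al>-.08)&(al<.03); Q=P[k]
    print(n,k.sum(),'rod end',Q[np.argsort(al[k])[-8:]].mean(0).round(4)); 
    for a in(-.07,-.02): j=k&(abs(al-a)<.008); print('   z top near',a,np.percentile(P[j,2],[50,90]).round(4))
    t=(P[:,2]>.034)&(P[:,2]<.05)&(np.hypot(P[:,0]-.637,P[:,1]+.1415)<.09); print('   tile',cv2.minAreaRect((P[t][:,:2]*1000).astype(np.float32)))
E
```

```text
tip est [ 0.63772602 -0.14250422  0.08128368] x axis [ 0.258  0.966 -0.   ] [ 0.99772221 -0.55639433 -1.85351346] 0.0046572419762353654
side 103 rod end [ 0.635  -0.1417  0.0836]
   z top near -0.07 [0.0852 0.0876]
   z top near -0.02 [0.0846 0.0866]
   tile ((635.5516357421875, -139.8578643798828), (95.03128814697266, 90.74456024169922), 82.24919128417969)
scene 188 rod end [ 0.6395 -0.1447  0.0813]
   z top near -0.07 [0.0833 0.0852]
   z top near -0.02 [0.0823 0.0847]
   tile ((638.7368774414062, -141.09922790527344), (89.98957061767578, 93.39627075195312), 82.4378662109375)
```

The rod is level, its tip is within 3 mm of the tile's centre in both views and about 4 cm above it, and it's still. Handing in.

```bash
python3 -c "
from h import *
print(workorder.sign_off())"
```

```text
the job is handed in; nothing more can be done
None
```

The job is handed in, with no verdict returned: the gauge was seated gently (about 8 N), drawn right out, and is held level and still, its tip about 4 cm above the tile and within about 4 mm of its centre by my measurements; the first grasp closed on top of the handle because the fingertips sit about 30 mm farther back than stated, and the second held.

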